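Cover the fish pans with their own lids

ROBOT

A 7-joint arm with a two-finger parallel gripper is mounted at the origin on the work surface. World frame = base frame: x ahead of the robot, y to its left, z up, the work surface at z = 0. Lengths are in m, angles in degrees, forces in N, time in s.
With the tool pointing down it reaches from about 0.35 to 0.9 m from the base axis. Payload 8.1 kg.
Tool frame: the origin (TCP) lies on the centre line of the jaws, within the pads' length; the fingertips stand 25 mm ahead of it and the grasp point (between the pads) lies 6 mm ahead of it; z points along the fingers, y is the line along which they close (so a half turn about z gives the same grasp; the last joint's range is limited). The gripper opens to 85 mm and grips with 20 to 120 N. Pads are 22 mm wide; open, the fingers measure 114 mm over their backs; the gripper's body (76 mm by 85 mm) begins 54 mm behind the grasp point. The pads swing forward as they close: fully open they stand 13 mm farther back than shut.
Start: joints at [-73.946, 24.895, 1.432, 90.138, -0.665, 64.973, -4.303], TCP at [0.233, 0.58, 0.256] pointing down, gripper open.
Joint ranges: [-149.89, 149.89], [-25.12, 119.58], [-72.63, 75.52], [4.76, 147.25], [-75.54, 255.54], [6.69, 114.76], [-157.13, 157.13]. Speed limits (degrees/s): [127.2, 127.2, 172.46, 172.46, 180, 180, 180].

INTERFACE

Orientations are given as a 3x3 rotation matrix whose columns are the frame's x, y, z axes.
In Python, from station import robot gives the robot as it stands. The module is installed in compiled form; this text tells all that it offers.
- The arm moves only by the tool servo_tool, never from a script. Its argument "plan" is a list that holds one entry, the list of rows, each a list of 7 numbers: the shift along the world's x, y, z in m, then the turn, a rotation vector about the world's x, y, z in degrees, then the finger opening in m, from 0 to 0.0854. In form: [[[dx, dy, dz, ax, ay, az, grip], ...]]. A call has 1 to 10 rows; each row shifts and turns the commanded pose from where the row before left it; what a row does not reach is not made up. A row lasts 1/8 s, in which the tool goes at most 62.5 mm and 10.7 degrees, less where a joint would pass 70% of its speed; a pose out of reach is approached as far as the arm can. A call with a gripper value outside its range is refused whole. The fingers move at their own pace and stop on an object; "grip_force" is the grip in N (left out, the last holds). Time passes only in rows, so rows that do not move let the fingers close. It gives the time, the measured TCP pose, the force, the opening and the grip force at its end, in the units of the state.
- robot.sense(): the state, without advancing time (a new reading comes with each control period).
- robot.snapshot(name): name is "side" or "top" or "wrist"; returns the picture (420x560x3 uint8, red, green, blue); there is no depth.
- robot.calibration(name): a dict with "fx", "fy", "cx", "cy" (pixels), "k1" (the pictures are not rectified: a ray, as slopes to the right and down, at radius r is drawn at 1 + k1 r^2 times it, then the intrinsics apply), "R" (3x3) and "t" (3): a world point X has camera coordinates R X + t; the wrist camera has in their place "tool_from_camera" (4x4, takes a point from camera to tool coordinates, whose origin is the TCP and whose axes are the flange's). Camera axes: x right, y down, z forward; pixel columns grow to the right and rows downward; lengths in m; the calibration is good to about 2 mm. A picture is of the moment at which its call begins: read the wrist's pose just before it. calibration takes no time and is no camera call.
- robot.finish_job(): hands the job in; it is judged then, once.
Trained networks look in the newest picture that a camera, given by its name, has taken for a name from the list of things; names that differ only in an ending like _2 or _b are one class to them, and where a whole thing is asked for, a point or a joint stands for the part that bears it (a point fixed in the world has none). Each returns a list of dicts, best first, with "p" (0 to 1); they miss things now and then, are a little off and sometimes report something else, mostly with a low value. They report only what shows in the picture. A call takes as long as a camera call. They do not tell look-alikes from the thing itself.
- robot.spot_in(camera, query): "box" ([left, top, width, height] in pixels, round what is visible of it).
- robot.masks_of(camera, query): "region" (420x560 bool, what is visible of it) and "box" ([left, top, width, height] in pixels, round what is visible of it).
The state is a dict: "t": time; "joint_pos": joint angles; "joint_velocities": joint speeds; "joint_torque": joint torques, N m; "tool_pos": TCP position; "tcp_rot": TCP orientation; "wrist_force": force on the tool from outside, world axes, zero at the start; "torque": the same for the moment, N m; "opening": finger opening in m; "grip_force": force on a finger pad.
Only numpy, scipy, OpenCV 4.12 (cv2) and the standard library are available. Lean on these libraries where they do the work, as an engineer would, in place of code of your own. Each camera call takes 0.05 s, during which the arm holds its last target. There are 200 camera calls.

TASK

Close up the two pans of dried fish: lay the turner that was left across the long pan flat in its own tray (the empty one with its outline), and put on each pan the lid that matches it, fully down over the rim all round. Leave the spare lid, the brush, the jar and the cup where they are, and do not tip the pans.

Things in the scene. Friction and masses are not known exactly. Their poses are not given: they have to be found in the camera images.
- pan_long: Open stainless pan with dried fish in it, outside 80 mm (x) by 160 mm (y) by 55 mm high, walls 4 mm, about 0.7 kg, loose on the table. Origin: centre of its underside, z up.
- pan_square: Open stainless pan with dried fish in it, outside 110 by 110 mm by 55 mm high, walls 4 mm, about 0.7 kg, loose on the table. Origin: centre of its underside, z up. x and y run along its sides.
- lid_long: Stainless lid of the long pan, 0.22 kg, 98 mm (x) by 178 mm (y); inside the skirt 90 by 170, so 5 mm play a side. Origin: centre of the skirt's lower edge, z out of its top. 4 mm sheet, upper face 16 mm above the origin; skirt 12 mm deep, 4 mm thick. At the start it leans on its stand, z tilted 35 degrees from vertical, away from the robot, y level. Fully on, its origin is 43 mm above the pan's.
- lid_square: Stainless lid of the square pan, 0.22 kg, 128 by 128 mm, 5 mm play a side; fits in any quarter turn. Origin: centre of the skirt's lower edge, z out of its top. 4 mm sheet, upper face 16 mm above the origin; skirt 12 mm deep, 4 mm thick. At the start it leans on its stand, z tilted 35 degrees from vertical, away from the robot, y level. Fully on, its origin is 43 mm above the pan's.
- lid_spare: Spare lid that fits neither pan, 98 mm (x) by 128 mm (y), with the same handle. To be left on its stand. Origin: centre of the skirt's lower edge, z out of its top. 4 mm sheet, upper face 16 mm above the origin; skirt 12 mm deep, 4 mm thick. At the start it leans on its stand, z tilted 35 degrees from vertical, away from the robot, y level.
- lid_long_grip (a point): Middle of the long lid's black bar handle, 43 mm above the lid's origin along its z; same axes as the lid. The bar is 72 mm long (y), 16 mm wide (x) and 14 mm thick, on two posts at y = +-30 mm; between them it is open down to the sheet, 27 mm below this point.
- lid_square_grip (a point): Middle of the square lid's black bar handle, the same as the long lid's: 43 mm above the lid's origin, bar 72 mm along y, 16 mm wide along x, 14 mm thick.
- stand_long: White plastic stand for one lid, fixed, 180 mm wide (y), 130 mm deep, 98 mm high at its robot side: a plain slab leaning 35 degrees, falling away from the robot (its +x), with a lip at its foot 10 mm proud that stops the lid sliding down. The long lid lies on it. Origin: centre of its underside. The slab's middle is 55 mm high.
- stand_square: A stand exactly like the others; the square lid lies on it. Fixed.
- stand_spare: A stand exactly like the others; the spare lid lies on it. Fixed.
- turner: Flat turner, 170 mm long along x, flat underneath: a wooden handle from x = -85 to +20 mm, 24 mm wide (y) and 26 mm high, and a steel blade from x = +15 to +85 mm, 60 mm wide and 4 mm thick. Origin: centre of its length and width on its flat underside, z up; it balances near the origin. About 0.12 kg. At the start it lies across the rim of the long pan, 55 mm above the table.
- tray_turner: White plastic tray of the turner, fixed, outside 210 mm (x) by 100 mm (y) by 22 mm high, walls and floor 5 mm, empty, with the dark outline of the turner (a narrow handle and a wide blade) on its floor. Origin: centre of its underside, z up. The turner may point either way along x.
- tray_brush: An equal fixed tray with the brush lying in it on a plain dark strip. Not for the turner.
- brush: Brush with wooden handle and white head, 180 mm long, 34 mm wide, 22 mm high, lying in its tray. To be left alone. Origin: on its underside.
- jar: Closed jar, 60 mm wide and 100 mm high, standing at the left of the table. To be left alone. Origin: centre of its underside.
- cup: Steel cup, 72 mm wide and 85 mm high, standing at the right of the table. To be left alone. Origin: centre of its underside.
Mind the look-alikes: they are no part of the job. There is more than one size of the turner; the job needs the larger.

How it is judged (in metres and radians):
At the end, for the whole second after the job is handed in: The turner lies flat in its own tray, along it (within 14 degrees, either way round); each pan stands upright on the table with its own lid centred within 8 mm, level with it within 3 degrees, the sheet down on the rim (2.5 mm); all at rest (x of turner in the frame of tray_turner between -0.022 and 0.022 m and y of turner in the frame of tray_turner between -0.03 and 0.03 m and z of turner in the frame of tray_turner between 0.002 and 0.01 m and angle between the x axis of turner and the x axis of tray_turner, either way round below 0.25 rad and angle between turner's own z axis and vertical below 0.08 rad and linear speed of each of turner, lid_long, lid_square below 0.02 m/s and x of lid_long in the frame of pan_long between -0.008 and 0.008 m and y of lid_long in the frame of pan_long between -0.008 and 0.008 m and z of lid_long in the frame of pan_long between 0.04 and 0.0455 m and angle between the z axis of lid_long and the z axis of pan_long, either way round below 0.05 rad and angle between each of pan_long, pan_square's own z axis and vertical below 0.05 rad and height (world z) of each of pan_long, pan_square below 0.006 m and x of lid_square in the frame of pan_square between -0.008 and 0.008 m and y of lid_square in the frame of pan_square between -0.008 and 0.008 m and z of lid_square in the frame of pan_square between 0.04 and 0.0455 m and angle between the z axis of lid_square and the z axis of pan_square, either way round below 0.05 rad); the robot touches nothing.
It fails at once if the spare lid is moved from its place (more than 30 mm) (distance of lid_spare from where it was at the start of the episode above 0.03 m).
It fails at once if the brush, jar or cup is moved more than 40 mm (distance of any of brush, jar, cup from where it was at the start of the episode above 0.04 m).
It fails at once if a pan is tipped (more than 20 degrees) (angle between any of pan_long, pan_square's own z axis and vertical above 0.35 rad).
It also fails if it takes over 69 s, if anything falls off the work surface, if the arm or the gripper's body presses on something with over 40 N, if the wrist force passes 120 N, or if a joint passes its speed limit or range.

## Working session

There is one attempt and no reset: what is moved stays moved. The work goes in short steps, Python scripts to look and compute and a tool call to move; the robot and the scene stay as the last step left them, time stands still between calls to the robot, and variables do not carry over. Pictures are saved under pics/ and viewed, at most 10 in all, crops included, and the job is handed in when it is done.

Besides the shell and the picture viewer there is one more tool, called as name(argument=value, ...), one argument or row to a line, values as JSON. servo_tool: Moves the arm, as the interface text tells. Its arguments: {"type":"object","properties":{"plan":{"type":"array"},"grip_force":{"type":"number"}},"required":["plan"]}

```bash
mkdir -p pics; cat > h.py <<'E'
import numpy as np, cv2, json
from station import robot
def save(cam,name):
    im=robot.snapshot(cam); cv2.imwrite('pics/'+name+'.png',im[:,:,::-1]); return im
def K(c): return np.array([[c['fx'],0,c['cx']],[0,c['fy'],c['cy']],[0,0,1.]])
def pose(cam,s=None):
    c=robot.calibration(cam)
    if 'R' in c: return c,np.array(c['R']),np.array(c['t'])
    s=s or robot.sense(); T=np.array(c['tool_from_camera']); Rw=np.array(s['tcp_rot'])
    Rc=Rw@T[:3,:3]; p=Rw@T[:3,3]+np.array(s['tool_pos']); return c,Rc.T,-Rc.T@p
def proj(cam,X,s=None):
    c,R,t=pose(cam,s); X=np.atleast_2d(X)@R.T+t; a=X[:,:2]/X[:,2:]
    r2=(a**2).sum(1,keepdims=True); a=a*(1+c['k1']*r2); return a*[c['fx'],c['fy']]+[c['cx'],c['cy']]
def ray(cam,uv,s=None):
    c,R,t=pose(cam,s); d=(np.atleast_2d(uv)-[c['cx'],c['cy']])/[c['fx'],c['fy']]; a=d.copy()
    for _ in range(20): a=d/(1+c['k1']*(a**2).sum(1,keepdims=True))
    return -R.T@t, np.c_[a,np.ones(len(a))]@R
def atz(cam,uv,z,s=None):
    o,d=ray(cam,uv,s); return o+d*((z-o[2])/d[:,2:])
E
python3 - <<'E'
from h import *
np.set_printoptions(precision=3,suppress=True)
s=robot.sense();print(s['t'],s['tool_pos'],s['tcp_rot'],s['wrist_force'])
for c in('top','side'):
    save(c,c+'0'); k,R,t=pose(c); print(c,-R.T@t,R,k['fx'],k['k1'])
    for q in ['pan_long','pan_square','lid_long','lid_square','lid_spare','turner','tray_turner','jar','cup','brush','stand_long']:
        print(q,[(np.round(d['box']).astype(int).tolist(),round(d['p'],2)) for d in robot.spot_in(c,q)][:4])
E
```

```text
0.0 [0.233 0.579 0.256] [[-0.928  0.374 -0.   ]
 [ 0.374  0.928 -0.002]
 [-0.    -0.002 -1.   ]] [0.093 0.332 0.013]
top [ 0.33  -0.018  1.358] [[ 0.006 -1.    -0.009]
 [-0.995 -0.005 -0.098]
 [ 0.098  0.01  -0.995]] 438.57316638503124 0.0007075958530671491
pan_long [([288, 124, 58, 43], 0.68), ([358, 142, 73, 36], 0.36), ([308, 116, 36, 53], 0.3)]
pan_square [([213, 117, 41, 48], 0.7)]
lid_long [([157, 189, 70, 33], 0.69), ([372, 154, 52, 13], 0.63)]
lid_square [([345, 191, 48, 41], 0.59)]
lid_spare [([251, 192, 43, 32], 0.65)]
turner [([370, 264, 39, 27], 0.87), ([310, 116, 34, 56], 0.66)]
tray_turner [([123, 143, 69, 35], 0.73)]
jar [([97, 210, 32, 19], 0.72)]
cup [([421, 209, 28, 25], 0.92)]
brush [([374, 155, 52, 13], 0.95)]
stand_long [([155, 201, 74, 40], 0.97), ([96, 211, 32, 20], 0.32)]
side [ 0.237 -1.089  0.808] [[ 0.978 -0.208  0.005]
 [-0.109 -0.534 -0.838]
 [ 0.178  0.819 -0.545]] 422.5778521697768 0.005478429179321738
pan_long [([329, 214, 34, 49], 0.62), ([250, 159, 29, 41], 0.56)]
pan_square []
lid_long [([252, 160, 27, 37], 0.75), ([345, 277, 39, 53], 0.33)]
lid_square [([267, 247, 51, 49], 0.85), ([328, 268, 70, 73], 0.74)]
lid_spare [([257, 201, 40, 33], 0.86), ([277, 152, 35, 33], 0.47)]
turner [([205, 301, 34, 35], 0.93), ([322, 219, 59, 23], 0.71)]
tray_turner [([277, 157, 37, 27], 0.59)]
jar [([241, 160, 38, 42], 0.7), ([237, 141, 12, 21], 0.52)]
cup [([284, 311, 32, 48], 0.7)]
brush [([345, 276, 36, 51], 0.92)]
stand_long [([240, 160, 37, 43], 0.92)]
```

```bash
python3 - <<'E'
import cv2
t=cv2.imread('pics/top0.png');cv2.imwrite('pics/top0c.png',cv2.resize(t[100:310,80:460],None,fx=2.1,fy=2.1,interpolation=2))
E
```

```text
(no output)
```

View pics/top0c.png

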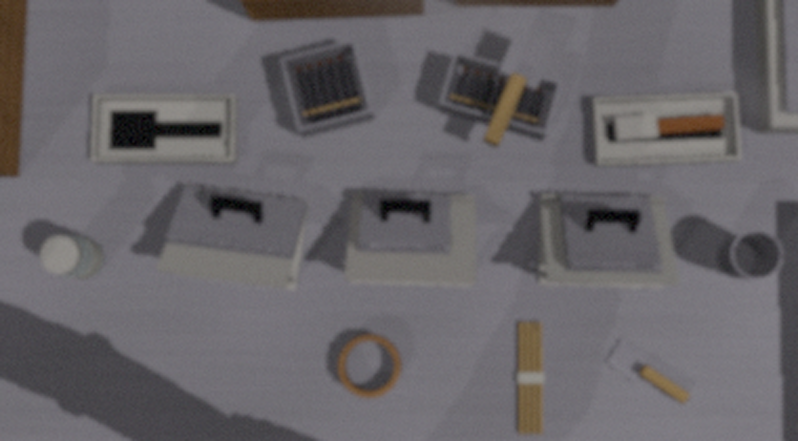

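The top view, in crop pixels, shows the turner (505,110) across the long pan (497,95) and the square pan at (325,85). The turner's tray is at (163,130) and the brush tray at (665,128). The lids, left to right, are long (235,225), spare (405,222) and square (612,232). The small look-alike turner is at (650,370).

```bash
python3 - <<'E'
from h import *
np.set_printoptions(precision=3,suppress=True)
P={'pan_sq':(325,85,.055),'pan_long':(497,95,.055),'tray':(163,130,.02),'long_grip':(236,207,.115),'spare_grip':(405,208,.115),'sq_grip':(612,218,.115),'turner h end':(493,140,.08),'turner h far':(518,80,.08),'jar':(60,255,.1),'cup':(755,255,.085)}
for n,(u,v,z) in P.items(): print(n,atz('top',(u/2.1+80,v/2.1+100),z))
print(robot.calibration('wrist'))
E
```

```text
pan_sq [[0.66  0.13  0.055]]
pan_long [[ 0.646 -0.118  0.055]]
tray [[0.6   0.372 0.02 ]]
long_grip [[0.475 0.241 0.115]]
spare_grip [[0.475 0.011 0.115]]
sq_grip [[ 0.463 -0.269  0.115]]
turner h end [[ 0.576 -0.111  0.08 ]]
turner h far [[ 0.662 -0.146  0.08 ]]
jar [[0.409 0.485 0.1  ]]
cup [[ 0.415 -0.471  0.085]]
{'fx': 363.9268680536, 'fy': 363.9268680536, 'cx': 283.2538804428852, 'cy': 211.96400117201026, 'k1': 0.0068964473415081586, 'tool_from_camera': array([[-0.   , -0.959, -0.283,  0.071],
       [ 1.   ,  0.   , -0.   , -0.001],
       [ 0.   , -0.283,  0.959, -0.118],
       [ 0.   ,  0.   ,  0.   ,  1.   ]])}
```

servo_tool(
  plan=[
    [[0.041, -0.031, 0.013, 0, 0, 3.1, 0.085], [0.041, -0.031, 0.013, 0, 0, 3.1, 0.085], [0.041, -0.031, 0.013, 0, 0, 3.1, 0.085], [0.041, -0.031, 0.013, 0, 0, 3.1, 0.085], [0.041, -0.031, 0.013, 0, 0, 3.1, 0.085], [0.041, -0.031, 0.013, 0, 0, 3.1, 0.085], [0.041, -0.031, 0.013, 0, 0, 3.2, 0.085], [0, 0, 0, 0, 0, 0, 0.05], [0, 0, 0, 0, 0, 0, 0.05]],
  ],
)

```text
t: 2.33
tool_pos: [0.52, 0.3631, 0.3471]
tcp_rot: [[-1.0, 0.003, -0.001], [0.003, 1.0, 0.0], [0.001, 0.0, -1.0]]
wrist_force: [0.1, 1.0, 0.2]
opening: 0.0511
grip_force: 0.0
```

```bash
cat >> h.py <<'E'
def shot(name):
    s=robot.sense(); save('wrist',name)
    json.dump({k:np.array(s[k]).tolist() for k in('t','tool_pos','tcp_rot')},open('pics/'+name+'.json','w'))
    return s
E
python3 -c "
from h import *
s=shot('wA');print(s['t'],s['tool_pos'],s['tcp_rot'],s['joint_velocities'])"
```

```text
2.325 [0.52002112 0.36312555 0.3470529 ] [[-9.99995914e-01  2.75334664e-03 -7.68923404e-04]
 [ 2.75302183e-03  9.99996121e-01  4.23165069e-04]
 [ 7.70085542e-04  4.21046477e-04 -9.99999615e-01]] [-1.46880967  0.08785342 -1.1085044   0.58703113  0.05869312 -0.13587724
  0.03357785]
```

servo_tool(
  plan=[
    [[0, -0.06, 0, 0, 0, 0, 0.05], [0, -0.06, 0, 0, 0, 0, 0.05], [0, -0.06, 0, 0, 0, 0, 0.05], [0, -0.06, 0, 0, 0, 0, 0.05], [0, 0, 0, 0, 0, 0, 0.05], [0, 0, 0, 0, 0, 0, 0.05]],
  ],
)

```text
t: 3.12
tool_pos: [0.5198, 0.1244, 0.3473]
tcp_rot: [[-1.0, 0.0, -0.0], [0.0, 1.0, 0.001], [0.0, 0.001, -1.0]]
wrist_force: [-0.1, 0.9, -1.2]
opening: 0.0499
grip_force: 0.0
```

```bash
python3 -c "
from h import *
s=shot('wB');print(s['t'],s['tool_pos'],s['tcp_rot'],s['joint_velocities'])"
```

```text
3.125 [0.51984357 0.12441031 0.3473138 ] [[-9.99999854e-01  4.87319942e-04 -2.34327061e-04]
 [ 4.87097210e-04  9.99999430e-01  9.49633179e-04]
 [ 2.34789702e-04  9.49518900e-04 -9.99999522e-01]] [-0.99931086  0.64441409 -0.89748024 -0.52869349  0.00691069  0.01826553
  0.10321874]
```

servo_tool(
  plan=[
    [[0, -0.06, 0, 0, 0, 0, 0.05], [0, -0.06, 0, 0, 0, 0, 0.05], [0, -0.06, 0, 0, 0, 0, 0.05], [0, -0.06, 0, 0, 0, 0, 0.05], [0, -0.06, 0, 0, 0, 0, 0.05], [0, 0, 0, 0, 0, 0, 0.05], [0, 0, 0, 0, 0, 0, 0.05]],
  ],
)

```text
t: 4.05
tool_pos: [0.5212, -0.1752, 0.3469]
tcp_rot: [[-1.0, -0.0, -0.001], [-0.0, 1.0, 0.001], [0.001, 0.001, -1.0]]
wrist_force: [0.3, 1.3, -0.5]
opening: 0.0499
grip_force: 0.0
```

```bash
python3 -c "
from h import *
s=shot('wC');print(s['t'],s['tool_pos'],s['tcp_rot'],s['joint_velocities'])
a=[cv2.imread('pics/w%s.png'%c) for c in 'ABC']
cv2.imwrite('pics/wABC.png',cv2.resize(np.vstack([np.hstack(a[:2]),np.hstack([a[2],a[2]*0])]),(800,600)))"
```

```text
4.05 [ 0.52121606 -0.17518959  0.34685785] [[-9.99999802e-01 -9.27060500e-05 -6.22330495e-04]
 [-9.32860860e-05  9.99999561e-01  9.32074226e-04]
 [ 6.22243813e-04  9.32132097e-04 -9.99999372e-01]] [-0.94501699 -0.46164619 -0.91356269  0.32573597 -0.01362419  0.11233316
  0.06438039]
```

View pics/wABC.png

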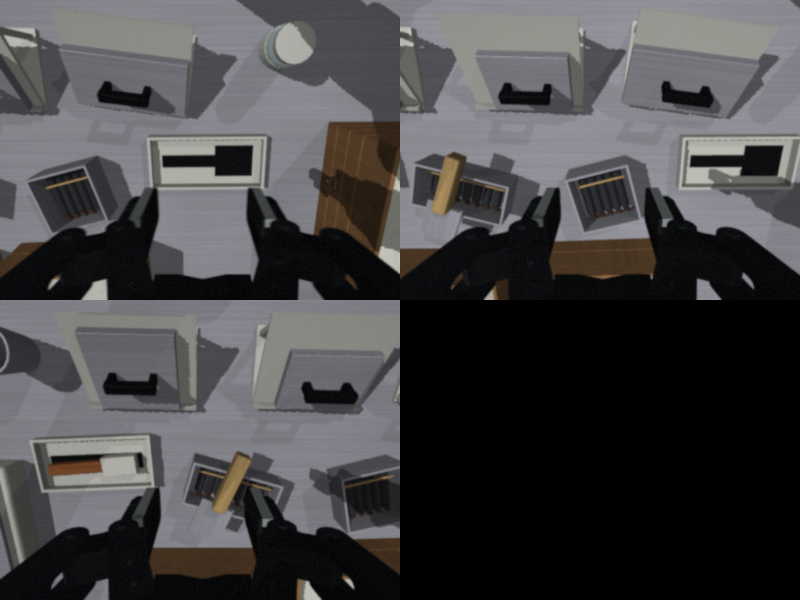

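The wrist views show the tray outline (A: blade on the right, i.e. +y), the square pan fully visible in B at (604,200), and the long pan with the turner in B at (460,195). The long lid is in A and B, and the square lid in C. Next I fit models to the network masks.

```bash
cat > look.py <<'E'
from h import *
import sys, pickle
Q={'wA':['tray_turner','lid_long','pan_square'],'wB':['pan_long','pan_square','lid_long','turner'],'wC':['lid_square','pan_long','turner']}
# networks look in the newest picture only: for the present wrist view and top/side
def run(cam,name,qs,out):
    for q in qs:
        r=robot.masks_of(cam,q)
        for d in r[:3]: print(name,q,np.round(d['box']).astype(int).tolist(),round(d['p'],2),int(d['region'].sum()))
        out[name,q]=r
E
python3 - <<'E'
from look import *
out={}
run('wrist','wC',Q['wC']+['lid_spare'],out)
im=cv2.imread('pics/wC.png')
for (n,q),r in out.items():
    for d in r[:2]:
        cs,_=cv2.findContours(d['region'].astype(np.uint8),cv2.RETR_EXTERNAL,cv2.CHAIN_APPROX_NONE); cv2.drawContours(im,cs,-1,(0,0,255),1)
pickle.dump(out,open('C.pkl','wb'))
cv2.imwrite('pics/wCm.png',cv2.resize(im,(800,600)))
E
```

```text
wC lid_square [106, 36, 146, 116] 0.82 14318
wC pan_long [254, 215, 142, 93] 0.67 5550
wC turner [263, 212, 89, 128] 0.6 4468
wC lid_spare [385, 68, 154, 89] 0.77 10416
```

View pics/wCm.png

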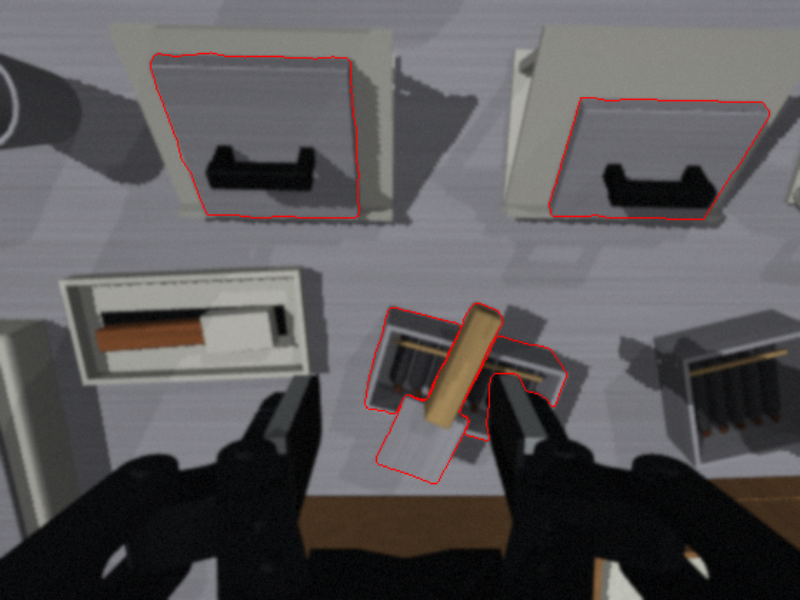

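```bash
cat > fit.py <<'E'
from look import *
from scipy.optimize import minimize
from scipy.spatial.transform import Rotation as Ro
np.set_printoptions(precision=4,suppress=True)
def box(x0,x1,y0,y1,z0,z1): return np.array([[x,y,z] for x in(x0,x1) for y in(y0,y1) for z in(z0,z1)])/1000.
def lid(X,Y): return [box(-X/2,X/2,-Y/2,Y/2,0,16)]
HAND=[box(-8,8,-36,36,36,50),box(-7,7,-36,-24,16,37),box(-7,7,24,36,16,37)]
PL=[box(-40,40,-80,80,0,55)];PS=[box(-55,55,-55,55,0,55)]
TU=[box(-85,20,-12,12,0,26),box(15,85,-30,30,0,4)];TR=[box(-105,105,-50,50,0,22)]
U=4
def render(parts,R,t,cam,s):
    m=np.zeros((420*U,560*U),np.uint8)
    for P in parts:
        uv=proj(cam,P@R.T+t,s); h=cv2.convexHull(((uv+.5)*U-.5).astype(np.float32))
        cv2.fillConvexPoly(m,np.round(h*16).astype(np.int32),255,shift=4)
    return cv2.resize(m,(560,420),interpolation=cv2.INTER_AREA)/255.
def rot(yaw,tilt=0): return Ro.from_euler('ZY',[yaw,tilt],degrees=True).as_matrix()
def fit(terms,p0,pose_of,steps):
    # terms: (parts,mask,ignore,cam,state)
    def cost(p):
        R,t=pose_of(p); c=0
        for P,m,ig,cam,s in terms:
            r=render(P,R,t,cam,s); k=~ig; c+=1-np.minimum(r,m)[k].sum()/np.maximum(r,m)[k].sum()
        return c
    p0=np.array(p0,float); st=np.array(steps)
    for _ in range(2):
        r=minimize(cost,p0,method='Nelder-Mead',options=dict(initial_simplex=np.vstack([p0,p0+np.diag(st)]),xatol=1e-4,fatol=1e-5,maxiter=400)); p0=r.x; st=st/3
    return r.x,r.fun
NO=np.zeros((420,560),bool)
def state(n):
    return json.load(open('pics/%s.json'%n))
def grip_ig():
    m=np.zeros((420,560),np.uint8)
    for poly in ([[180,255],[235,255],[235,420],[0,420],[0,380]],[[338,255],[392,255],[440,300],[560,380],[560,420],[338,420]],[[0,380],[560,380],[560,420],[0,420]]):
        cv2.fillPoly(m,[np.array(poly)],1)
    return m>0
GI=grip_ig()
def dark(n,mask):
    g=cv2.imread('pics/%s.png'%n).max(2); e=cv2.dilate(mask.astype(np.uint8),np.ones((5,5)))>0; return (e&(g<45)).astype(float)
flat=lambda z:(lambda p:(rot(p[2]),np.array([p[0],p[1],z])))
def lidpose(p):
    R=rot(p[3],35); return R,np.array(p[:3])-R[:,2]*.043   # params = grip point
E
python3 - <<'E'
from fit import *
o=pickle.load(open('C.pkl','rb')); s=state('wC'); g=lambda q:o['wC',q][0]['region']
t=g('turner'); print('turner',fit([(TU,t.astype(float),GI,'wrist',s)],[.63,-.135,-25],flat(.055),[.01,.01,5]))
p=g('pan_long'); print('pan_long',fit([(PL,p.astype(float),GI|cv2.dilate(t.astype(np.uint8),np.ones((5,5))).astype(bool),'wrist',s)],[.646,-.118,-15],flat(0),[.01,.01,5]))
for q,L,p0 in(('lid_square',lid(128,128),[.465,-.27,.115,0]),('lid_spare',lid(98,128),[.475,.01,.115,0])):
    l=g(q); d=dark('wC',l); print(q,fit([(L,np.maximum(l,d),NO,'wrist',s),(HAND,d,NO,'wrist',s)],p0,lidpose,[.01,.01,.01,4]))
    print(d.sum())
E
```

```text
turner (array([  0.6503,  -0.1422, -22.2542]), np.float64(0.041727539131075186))
pan_long (array([  0.6486,  -0.1245, -16.0453]), np.float64(0.021332977652940732))
lid_square (array([ 0.4672, -0.2793,  0.08  , -1.3873]), np.float64(0.16912428912794253))
1655.0Traceback (most recent call last):
  File "<stdin>", line 6, in <module>
  File "fit.py", line 27, in fit
    r=minimize(cost,p0,method='Nelder-Mead',options=dict(initial_simplex=np.vstack([p0,p0+np.diag(st)]),xatol=1e-4,fatol=1e-5,maxiter=400)); p0=r.x; st=st/3
    res = _minimize_neldermead(fun, x0, args, callback, bounds=bounds,
                               **options)
    fsim[j] = func(sim[j])
              ~~~~^^^^^^^^
    fx = function(np.copy(x), *(wrapper_args + args))
  File "fit.py", line 23, in cost
    r=render(P,R,t,cam,s); k=~ig; c+=1-np.minimum(r,m)[k].sum()/np.maximum(r,m)[k].sum()
  File "fit.py", line 14, in render
    uv=proj(cam,P@R.T+t,s); h=cv2.convexHull(((uv+.5)*U-.5).astype(np.float32))
  File "h.py", line 12, in proj
    c,R,t=pose(cam,s); X=np.atleast_2d(X)@R.T+t; a=X[:,:2]/X[:,2:]
          ~~~~^^^^^^^
  File "h.py", line 7, in pose
    c=robot.calibration(cam)
ValueError: time passes only in moves, steps and waits
```

```bash
python3 - <<'E'
import re
t=open('h.py').read()
t=t.replace("def K(c)","CAL={}\ndef cal(n):\n    if n not in CAL: CAL[n]=robot.calibration(n)\n    return CAL[n]\ndef K(c)").replace("c=robot.calibration(cam)","c=cal(cam)")
open('h.py','w').write(t)
E
python3 - <<'E'
from fit import *
print(robot.sense()['joint_pos'])
o=pickle.load(open('C.pkl','rb')); s=state('wC'); g=lambda q:o['wC',q][0]['region']
im=cv2.imread('pics/wC.png')
for q,L,p0 in(('lid_square',lid(128,128),[.465,-.27,.09,0]),('lid_spare',lid(98,128),[.475,.01,.08,0])):
    l=g(q).astype(float); d=dark('wC',l); print(q,d.sum())
    for terms in([(L,l,NO,'wrist',s)],[(HAND,d,NO,'wrist',s)],[(L,l,NO,'wrist',s),(HAND,d,NO,'wrist',s)]):
        p,f=fit(terms,p0,lidpose,[.01,.01,.01,4]); print(p,f)
    for P in L+HAND:
        h=cv2.convexHull(proj('wrist',P@lidpose(p)[0].T+lidpose(p)[1],s).astype(np.float32)).astype(np.int32); cv2.polylines(im,[h],True,(0,255,255),1)
for P in TU:
    h=cv2.convexHull(proj('wrist',P@rot(-22.25).T+[.6503,-.1422,.055],s).astype(np.float32)).astype(np.int32); cv2.polylines(im,[h],True,(0,255,255),1)
for P in PL:
    h=cv2.convexHull(proj('wrist',P@rot(-16.05).T+[.6486,-.1245,0],s).astype(np.float32)).astype(np.int32); cv2.polylines(im,[h],True,(0,255,0),1)
cv2.imwrite('pics/ov.png',cv2.resize(im[20:360,90:560],None,fx=1.7,fy=1.7))
E
```

```text
[ -1.4714  14.1453  18.6708  93.7549  -4.7222  72.8784 108.0825]
lid_square 1655.0
[ 0.4668 -0.278   0.0852 -0.94  ] 0.016651631885481133
[ 0.4682 -0.2832  0.0662 -2.6533] 0.0978566929917778
[ 0.4672 -0.2795  0.0793 -1.1417] 0.16857501847896472
lid_spare 1650.0
[ 0.4801  0.0117  0.075  -1.4283] 0.01366556783370032
[ 0.4828  0.0231  0.0522 -0.3865] 0.09298890552082406
[ 0.4803  0.0131  0.0723 -1.4839] 0.1651195562172466
```

View pics/ov.png

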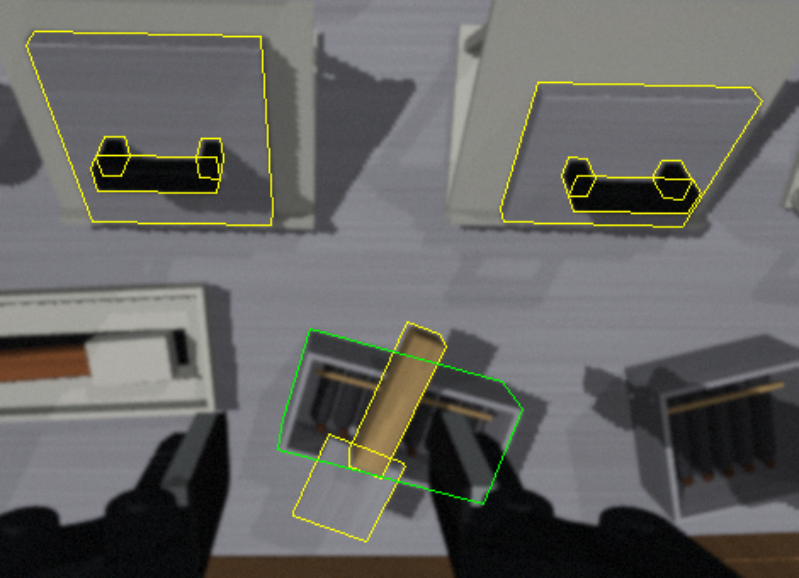

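The overlays fit well; the lid sheet fits have under 2 % error. Now I grasp the turner.

servo_tool(
  plan=[
    [[0.0323, 0.0083, -0.035, 0, 0, -5.6, 0.05], [0.0323, 0.0083, -0.035, 0, 0, -5.6, 0.05], [0.0323, 0.0083, -0.035, 0, 0, -5.6, 0.05], [0.0323, 0.0083, -0.035, 0, 0, -5.5, 0.05], [0, 0, -0.035, 0, 0, 0, 0.05], [0, 0, -0.035, 0, 0, 0, 0.05], [0, 0, -0.035, 0, 0, 0, 0.05], [0, 0, -0.02, 0, 0, 0, 0.05], [0, 0, 0, 0, 0, 0, 0.05]],
  ],
  grip_force=40,
)

```text
t: 5.42
tool_pos: [0.649, -0.1434, 0.0812]
tcp_rot: [[-0.925, 0.381, -0.002], [0.381, 0.925, 0.001], [0.002, -0.0, -1.0]]
wrist_force: [-0.1, -0.7, 0.6]
opening: 0.0501
grip_force: 0.0
```

servo_tool(
  plan=[
    [[0, 0, 0, 0, 0, 0, 0.015], [0, 0, 0, 0, 0, 0, 0.01], [0, 0, 0, 0, 0, 0, 0.01], [0, 0, 0, 0, 0, 0, 0.01], [0, 0, 0.01, 0, 0, 0, 0.01], [0, 0, 0.04, 0, 0, 0, 0.01], [0, 0, 0.05, 0, 0, 0, 0.01], [0, 0, 0.05, 0, 0, 0, 0.01]],
  ],
)

```text
t: 6.42
tool_pos: [0.6493, -0.1441, 0.2345]
tcp_rot: [[-0.924, 0.382, -0.0], [0.382, 0.924, -0.0], [-0.0, -0.0, -1.0]]
wrist_force: [1.8, 0.8, -0.6]
opening: 0.0236
grip_force: 39.3
```

```bash
python3 - <<'E'
from fit import *
im=cv2.imread('pics/wA.png'); s=state('wA'); hsv=im.astype(int)
b=np.zeros((420,560),np.uint8); r=im.min(2)
white=((r>135)).astype(np.uint8); white[:180]=0; white[275:]=0; white[:,:195]=0; white[:,385:]=0
n,l,st,_=cv2.connectedComponentsWithStats(white); k=1+np.argmax(st[1:,4]); print(st[k])
pts=np.argwhere(l==k)[:,::-1]; h=cv2.convexHull(pts); m=np.zeros((420,560),np.uint8); cv2.fillConvexPoly(m,h,1)
p,f=fit([(TR,m.astype(float),GI,'wrist',s)],[.6,.372,-90],flat(0),[.01,.01,4]); print(p,f)
for P in TR:
    hh=cv2.convexHull(proj('wrist',P@rot(p[2]).T+[p[0],p[1],0],s).astype(np.float32)).astype(np.int32); cv2.polylines(im,[hh],True,(0,0,255),1)
cv2.drawContours(im,[h],-1,(0,255,0),1)
cv2.imwrite('pics/ovA.png',cv2.resize(im[10:290,10:420],None,fx=1.9,fy=1.9))
# outlines for pan_square / lid_long from wB newest can't be networked; skip
E
```

```text
[ 204  191  170   75 5952]
[  0.6064   0.369  -90.1618] 0.04910233929293506
```

View pics/ovA.png

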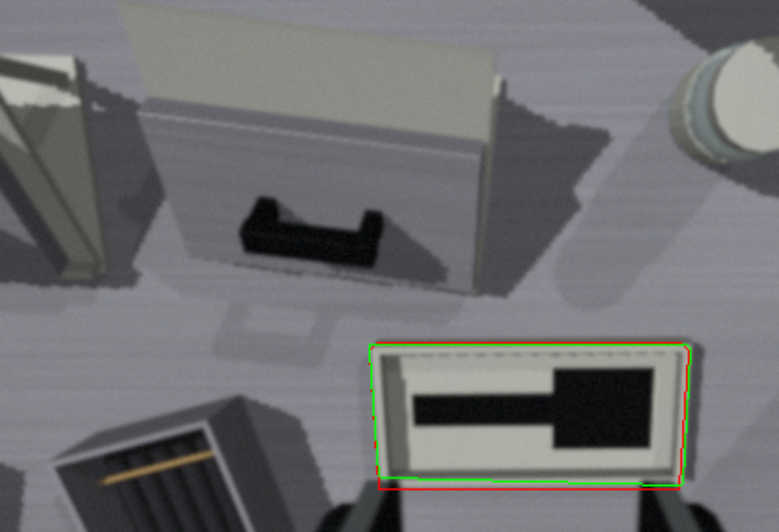

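servo_tool(
  plan=[
    [[-0.0049, 0.052, 0, 0, 0, -7.5, 0.01], [-0.0049, 0.052, 0, 0, 0, -7.5, 0.01], [-0.0049, 0.052, 0, 0, 0, -7.5, 0.01], [-0.0049, 0.052, 0, 0, 0, -7.5, 0.01], [-0.0049, 0.052, 0, 0, 0, -7.5, 0.01], [-0.0049, 0.052, 0, 0, 0, -7.5, 0.01], [-0.0049, 0.052, 0, 0, 0, -7.5, 0.01], [-0.0049, 0.052, 0, 0, 0, -7.5, 0.01], [-0.0049, 0.052, 0, 0, 0, -7.5, 0.01], [0, 0.045, 0, 0, 0, 0, 0.01]],
  ],
)

```text
t: 7.68
tool_pos: [0.6045, 0.3717, 0.2329]
tcp_rot: [[-0.001, 1.0, -0.0], [1.0, 0.001, 0.001], [0.001, -0.0, -1.0]]
wrist_force: [0.1, -0.9, -1.6]
opening: 0.0232
grip_force: 39.4
```

servo_tool(
  plan=[
    [[0, 0, -0.05, 0, 0, 0, 0.01], [0, 0, -0.05, 0, 0, 0, 0.01], [0, 0, -0.04, 0, 0, 0, 0.01], [0, 0, 0, 0, 0, 0, 0.01]],
  ],
)

```text
t: 8.18
tool_pos: [0.6034, 0.3682, 0.0897]
tcp_rot: [[-0.001, 1.0, -0.005], [1.0, 0.001, -0.003], [-0.003, -0.005, -1.0]]
wrist_force: [0.1, 0.4, -0.5]
opening: 0.0233
grip_force: 39.4
```

servo_tool(
  plan=[
    [[0, 0, -0.025, 0, 0, 0, 0.01], [0, 0, -0.02, 0, 0, 0, 0.01], [0, 0, -0.01, 0, 0, 0, 0.01], [0, 0, 0, 0, 0, 0, 0.01]],
  ],
)

```text
t: 8.68
tool_pos: [0.6055, 0.3689, 0.0373]
tcp_rot: [[-0.001, 1.0, -0.0], [1.0, 0.001, -0.0], [-0.0, -0.0, -1.0]]
wrist_force: [-0.9, 0.5, -0.9]
opening: 0.023
grip_force: 39.4
```

servo_tool(
  plan=[
    [[0, 0, -0.005, 0, 0, 0, 0.01], [0, 0, 0, 0, 0, 0, 0.01], [0, 0, 0, 0, 0, 0, 0.045], [0, 0, 0, 0, 0, 0, 0.045], [0, 0, 0.05, 0, 0, 0, 0.045], [0, 0, 0.06, 0, 0, 0, 0.045], [-0.026, -0.03, 0.04, 0, 0, 0, 0.045], [-0.026, -0.03, 0.04, 0, 0, 0, 0.05], [-0.026, -0.03, 0.04, 0, 0, 0, 0.05], [-0.026, -0.03, 0.04, 0, 0, 0, 0.05]],
  ],
)

```text
t: 9.93
tool_pos: [0.5007, 0.248, 0.3036]
tcp_rot: [[-0.001, 1.0, 0.0], [1.0, 0.001, 0.0], [0.0, 0.0, -1.0]]
wrist_force: [-0.0, -0.4, 0.3]
opening: 0.05
grip_force: 0.0
```

servo_tool(
  plan=[
    [[0, -0.03, 0.03, 0, 0, 0, 0.05], [0, -0.03, 0.025, 0, 0, 0, 0.05], [0, 0, 0, 0, 0, 0, 0.05], [0, 0, 0, 0, 0, 0, 0.05]],
  ],
)

```text
t: 10.42
tool_pos: [0.5012, 0.1897, 0.3569]
tcp_rot: [[-0.002, 1.0, -0.0], [1.0, 0.002, 0.001], [0.001, -0.0, -1.0]]
wrist_force: [-0.7, -0.3, 0.3]
opening: 0.0502
grip_force: 0.0
```

```bash
python3 - <<'E'
from fit import *
s=shot('wD'); print(s['t'],s['tool_pos'],np.array(s['joint_pos']))
o={}
run('wrist','wD',['lid_long','pan_square','turner'],o)
im=cv2.imread('pics/wD.png')
for q,P,p0,f,st in(('pan_square',PS,[.66,.13,13],flat(0),[.01,.01,4]),('lid_long',lid(98,178),[.475,.241,.075,-5],lidpose,[.01,.01,.01,4])):
    r=o['wD',q]
    if not r: continue
    m=r[0]['region'].astype(float); p,c=fit([(P,m,GI,'wrist',s)],p0,f,st); print(q,p,c)
    R,t=f(p)
    for B in P+(HAND if q=='lid_long' else []): cv2.polylines(im,[cv2.convexHull(proj('wrist',B@R.T+t,s).astype(np.float32)).astype(np.int32)],True,(0,255,255),1)
cv2.imwrite('pics/ovD.png',cv2.resize(im,None,fx=1.4,fy=1.4))
robot.snapshot('top'); 
im=save('top','top1'); cv2.imwrite('pics/top1c.png',cv2.resize(im[130:200,110:210,::-1],None,fx=4,fy=4))
E
```

```text
10.425 [0.5012 0.1897 0.3569] [-59.4288  13.9524  42.3125  95.8524  -9.7603  73.9759 -15.1514]
wD lid_long [157, 4, 136, 190] 0.74 8414
wD lid_long [201, 18, 97, 176] 0.7 13913
wD pan_square [352, 159, 114, 110] 0.71 9359
wD pan_square [329, 0, 94, 101] 0.31 5239
wD turner [345, 1, 59, 80] 0.8 3772
pan_square [ 0.6591  0.1265 15.2889] 0.017647708647747007
lid_long [ 0.3945  0.2886 -0.0516 -6.3628] 0.44570353815795816
```

View pics/ovD.png

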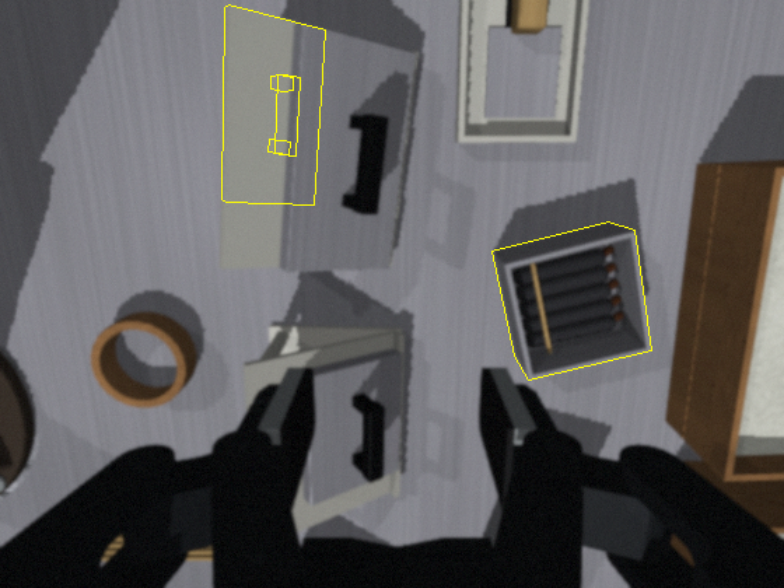

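The view shows the turner in its tray, blade towards -y. The square pan is fitted well; the top long-lid mask was the stand, so I use the second one.

```bash
python3 - <<'E'
from fit import *
s=state('wD'); o={}
run('wrist','wD',['lid_long'],o)
for r in o['wD','lid_long']:
    m=r['region'].astype(float)
    if m.sum()<12000: continue
    L=lid(98,178); p,c=fit([(L,m,GI,'wrist',s)],[.475,.241,.075,-5],lidpose,[.01,.01,.01,4]); print(p,c)
    g=cv2.imread('pics/wD.png').max(2); d=((g<30)&(cv2.erode(m.astype(np.uint8),np.ones((3,3)))>0)).astype(float)
    R,t=lidpose(p); print(d.sum(), [np.mean(np.argwhere(q>.5),0)[::-1] for q in (d,render(HAND,R,t,'wrist',s))])
    im=cv2.imread('pics/wD.png')
    for B in L+HAND: cv2.polylines(im,[cv2.convexHull(proj('wrist',B@R.T+t,s).astype(np.float32)).astype(np.int32)],True,(0,255,255),1)
    cv2.imwrite('pics/ovD2.png',cv2.resize(im[0:210,130:330],None,fx=2.8,fy=2.8))
E
```

```text
wD lid_long [157, 4, 136, 190] 0.74 8414
wD lid_long [201, 18, 97, 176] 0.7 13913
[ 0.4808  0.2475  0.0755 -7.0762] 0.00960560144412237
1270.0 [array([263.0276, 116.0181]), array([262.3692, 115.9939])]
```

View pics/ovD2.png

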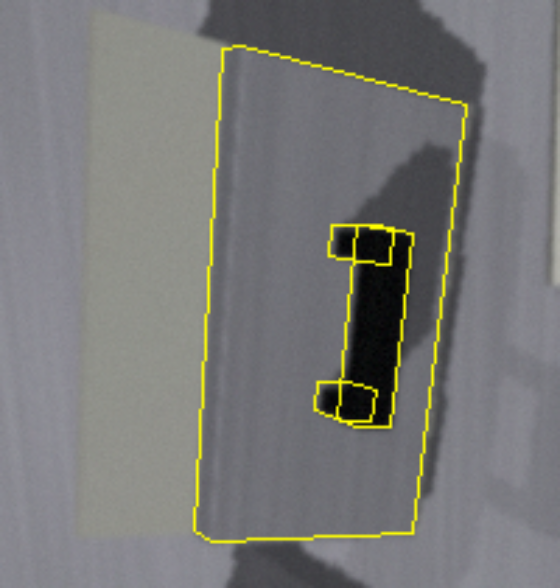

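servo_tool(
  plan=[
    [[0.01, 0.015, -0.01, 0, 0, -3.6, 0.045], [0.01, 0.015, -0.01, 0, 0, -3.6, 0.045], [0.005, 0.005, -0.03, 1.08, 8.68, 0, 0.045], [0.005, 0.005, -0.03, 1.08, 8.68, 0, 0.045], [0.005, 0.005, -0.03, 1.08, 8.68, 0, 0.045], [0.005, 0.005, -0.03, 1.08, 8.68, 0, 0.045], [0, 0, -0.03, 0, 0, 0, 0.045], [0, 0, 0, 0, 0, 0, 0.045]],
  ],
)

```text
t: 11.78
tool_pos: [0.5407, 0.2387, 0.1844]
tcp_rot: [[0.124, 0.81, -0.573], [0.992, -0.104, 0.069], [-0.003, -0.577, -0.817]]
wrist_force: [-0.0, 1.2, 1.3]
opening: 0.0452
grip_force: 0.0
```

```bash
cat > aim.py <<'E'
from fit import *
def aim(Rt,pt):
    s=robot.sense(); R=np.array(s['tcp_rot']); print(s['t'],'pos',np.array(s['tool_pos']),'j',np.array(s['joint_pos']),'F',np.array(s['wrist_force']))
    print('d',pt-np.array(s['tool_pos']),'rot',Ro.from_matrix(Rt@R.T).as_rotvec(degrees=True))
def lidtool(g,yaw,tilt,off):   # tool pose gripping the bar, off = TCP behind the bar middle along lid z
    R=rot(yaw,tilt); return np.c_[R[:,1],R[:,0],-R[:,2]], np.array(g)+off*R[:,2]
E
python3 -c "
from aim import *
aim(*lidtool([.4808,.2475,.0755],-7.08,35,.106))"
```

```text
11.775 pos [0.5407 0.2387 0.1844] j [-37.713   47.8595  33.4871  76.5016 -31.7159  98.5662  -7.3871] F [-0.      1.2072  1.3337]
d [ 0.0005  0.0013 -0.0221] rot [ 0.162  -0.2701  0.0693]
```

servo_tool(
  plan=[
    [[0.0005, 0.001, -0.022, 0, 0, 0, 0.045], [-0.0142, 0.0018, -0.0205, 0, 0, 0, 0.045], [-0.0142, 0.0018, -0.0205, 0, 0, 0, 0.045], [-0.0142, 0.0018, -0.0205, 0, 0, 0, 0.045], [-0.0143, 0.0017, -0.0204, 0, 0, 0, 0.045], [0, 0, 0, 0, 0, 0, 0.045], [0, 0, 0, 0, 0, 0, 0.045]],
  ],
)

```text
t: 12.65
tool_pos: [0.4862, 0.2473, 0.0847]
tcp_rot: [[0.124, 0.814, -0.567], [0.992, -0.101, 0.071], [0.001, -0.572, -0.821]]
wrist_force: [1.0, 0.0, 0.8]
opening: 0.0445
grip_force: 0.0
```

```bash
python3 -c "
from aim import *
aim(*lidtool([.4808,.2475,.0755],-7.08,35,.006))"
```

```text
12.65 pos [0.4862 0.2473 0.0847] j [-40.7396  49.8115  31.5279  89.1049 -34.2051  84.8997  -3.7632] F [1.0262 0.0485 0.7691]
d [-0.002  -0.0003 -0.0043] rot [-0.0142  0.1424  0.0303]
```

servo_tool(
  plan=[
    [[-0.002, -0.0003, -0.0035, 0, 0, 0, 0.045], [0, 0, 0, 0, 0, 0, 0.03], [0, 0, 0, 0, 0, 0, 0.005], [0, 0, 0, 0, 0, 0, 0.005], [0, 0, 0, 0, 0, 0, 0.005], [0, 0, 0, 0, 0, 0, 0.005]],
  ],
  grip_force=70,
)

```text
t: 13.4
tool_pos: [0.4823, 0.2468, 0.0811]
tcp_rot: [[0.124, 0.811, -0.571], [0.992, -0.101, 0.071], [-0.0, -0.576, -0.818]]
wrist_force: [-3.5, -1.6, 9.5]
opening: 0.0148
grip_force: 69.3
```

servo_tool(
  plan=[
    [[0.0057, -0.0007, 0.0082, 0, 0, 0, 0.005], [0.0171, -0.0021, 0.0246, 0, 0, 0, 0.005], [0.0171, -0.0021, 0.0246, 0, 0, 0, 0.005], [0.017, -0.0021, 0.0246, 0, 0, 0, 0.005], [0, 0, 0.05, 0, 0, 0, 0.005], [0, 0, 0.05, 0, 0, 0, 0.005], [0, 0, 0, 0, 0, 0, 0.005]],
  ],
)

```text
t: 14.28
tool_pos: [0.5423, 0.2392, 0.2658]
tcp_rot: [[0.125, 0.817, -0.563], [0.992, -0.101, 0.072], [0.002, -0.567, -0.824]]
wrist_force: [1.5, 0.6, -3.4]
opening: 0.015
grip_force: 68.9
```

```bash
python3 - <<'E'
from fit import *
o={}
run('top','top1',['pan_long','pan_square'],o)
U0=4
for q,P,p0 in(('pan_long',PL,[.6486,-.1245,-16]),('pan_square',PS,[.659,.1265,15.3])):
    for r in o['top1',q][:2]:
        print(q,fit([(P,r['region'].astype(float),NO,'top',None)],p0,flat(0),[.01,.01,4]))
E
```

```text
top1 pan_long [289, 126, 57, 41] 0.56 1534
top1 pan_long [249, 195, 44, 29] 0.3 1198
top1 pan_square [214, 118, 44, 45] 0.95 1401
pan_long (array([  0.6537,  -0.1221, -16.1487]), np.float64(0.04890920423852074))
pan_long (array([  0.6486,  -0.1245, -16.    ]), np.float64(1.0))
pan_square (array([ 0.6647,  0.1308, 14.9167]), np.float64(0.047857177368700876))
```

servo_tool(
  plan=[
    [[0.01, -0.03, 0, -1.07, -8.6, 0, 0.005], [0.01, -0.03, 0, -1.07, -8.6, 0, 0.005], [0.01, -0.03, 0, -1.07, -8.6, 0, 0.005], [0.01, -0.03, 0, -1.07, -8.6, 0, 0.005], [0.011, -0.0407, -0.008, 0, 0, -1.5, 0.005], [0.011, -0.0407, -0.008, 0, 0, -1.5, 0.005], [0.011, -0.0407, -0.008, 0, 0, -1.5, 0.005], [0.011, -0.0407, -0.008, 0, 0, -1.5, 0.005], [0.011, -0.0407, -0.008, 0, 0, -1.5, 0.005], [0.011, -0.0407, -0.008, 0, 0, -1.5, 0.005]],
  ],
)

```text
t: 15.62
tool_pos: [0.6454, -0.1253, 0.2116]
tcp_rot: [[0.279, 0.96, -0.009], [0.96, -0.279, 0.002], [-0.001, -0.009, -1.0]]
wrist_force: [0.6, 0.8, -2.1]
opening: 0.0149
grip_force: 69.4
```

servo_tool(
  plan=[
    [[0, 0, -0.02, 0, 0, 0, 0.005], [0, 0, -0.02, 0, 0, 0, 0.005], [0, 0, 0, 0, 0, 0, 0.005], [0, 0, 0, 0, 0, 0, 0.005]],
  ],
)

```text
t: 16.12
tool_pos: [0.6462, -0.1234, 0.174]
tcp_rot: [[0.276, 0.961, -0.006], [0.961, -0.276, 0.002], [0.0, -0.006, -1.0]]
wrist_force: [0.4, -0.5, -3.0]
opening: 0.015
grip_force: 69.3
```

```bash
python3 -c "
from aim import *
aim(*lidtool([.6486,-.1245,.1145],-16.05,0,.0055))"
```

```text
16.125 pos [ 0.6462 -0.1234  0.174 ] j [-19.5017  37.1186  41.6994  92.706  -27.2941  61.1353  13.9749] F [ 0.3831 -0.4904 -2.9662]
d [ 0.0024 -0.0011 -0.054 ] rot [-0.1007 -0.3184 -0.0013]
```

servo_tool(
  plan=[
    [[0.0024, -0.0011, -0.027, -0.1, -0.3, 0, 0.005], [0, 0, -0.027, 0, 0, 0, 0.005], [0, 0, 0, 0, 0, 0, 0.005], [0, 0, 0, 0, 0, 0, 0.005]],
  ],
)

```text
t: 16.62
tool_pos: [0.6493, -0.1256, 0.1215]
tcp_rot: [[0.278, 0.961, 0.002], [0.961, -0.278, -0.001], [-0.0, 0.002, -1.0]]
wrist_force: [-0.3, 0.0, -2.8]
opening: 0.0149
grip_force: 69.3
```

```bash
python3 - <<'E'
from aim import *
aim(*lidtool([.6486,-.1245,.1145],-16.05,0,.0055))
o={}; z=robot.sense()['tool_pos'][2]-.0485
for c in('top','side'):
    save(c,c+'2'); run(c,c,['lid_long'],o)
    for r in o[c,'lid_long'][:3]:
        m=r['region'].astype(float)
        p,f=fit([(lid(98,178)+HAND,m,NO,c,None)],[.65,-.122,-16],flat(z),[.01,.01,4]); print(c,p,f)
im=cv2.imread('pics/side2.png'); cv2.imwrite('pics/side2c.png',cv2.resize(im[160:330,230:430],None,fx=3.5,fy=3.5,interpolation=2))
E
```

```text
16.625 pos [ 0.6493 -0.1256  0.1215] j [-18.0795  40.2899  39.5325  95.1972 -29.9743  55.4417  16.0644] F [-0.3368  0.0277 -2.7674]
d [-0.0007  0.0011 -0.0015] rot [0.0344 0.0982 0.0664]
top lid_long [320, 132, 30, 34] 0.71 673
top lid_long [375, 152, 50, 17] 0.5 498
top [ 0.6449 -0.1315 -9.9279] 0.6767950773990287
top [  0.65   -0.122 -16.   ] 1.0
side lid_long [332, 209, 34, 34] 0.68 1025
side lid_long [237, 162, 42, 43] 0.45 1130
side [  0.6481  -0.1251 -17.0268] 0.23663433869140493
side [  0.65   -0.122 -16.   ] 1.0
```

View pics/side2c.png

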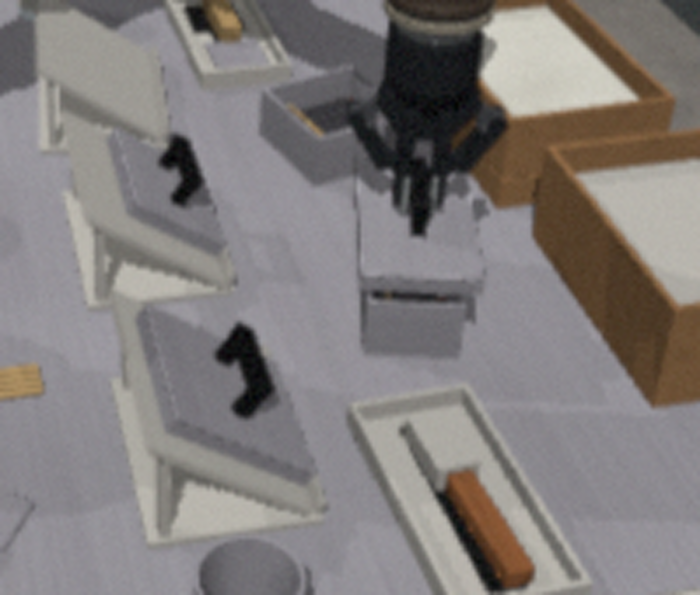

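```bash
python3 - <<'E'
from fit import *
im=cv2.resize(cv2.imread('pics/side2.png')[195:270,315:385],None,fx=8,fy=8,interpolation=cv2.INTER_CUBIC)
def d(B,R,t,c):
    uv=(proj('side',B@R.T+t)-[315,195]+.5)*8
    for i in range(8):
        for j in range(i):
            if bin(i^j).count('1')==1: cv2.line(im,tuple(map(int,uv[i])),tuple(map(int,uv[j])),c,1)
R=rot(-16.1); d(PL[0],R,np.array([.6486,-.1245,0]),(0,255,0)); d(lid(98,178)[0],R,np.array([.6493,-.1256,.073]),(0,0,255))
cv2.imwrite('pics/s2o.png',im)
E
```

```text
(no output)
```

View pics/s2o.png

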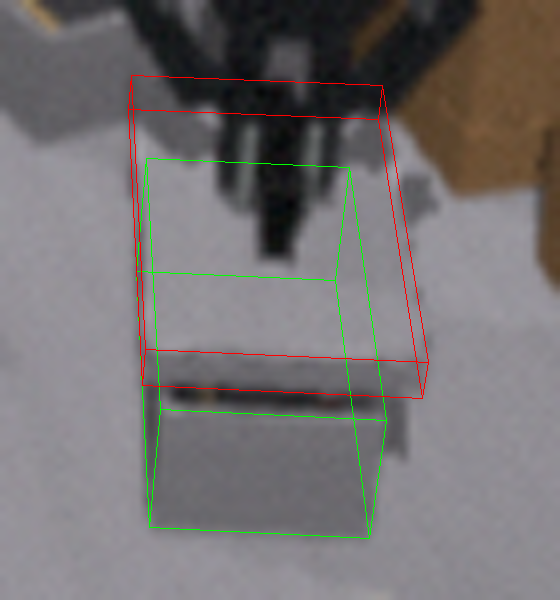

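The overlay shows pan and lid both matching within about 1 mm in the same camera, so I lower the lid.

servo_tool(
  plan=[
    [[-0.0007, 0.001, -0.008, 0, 0, 0, 0.005], [0, 0, -0.008, 0, 0, 0, 0.005], [0, 0, -0.006, 0, 0, 0, 0.005], [0, 0, 0, 0, 0, 0, 0.005]],
  ],
)

```text
t: 17.32
tool_pos: [0.6473, -0.1244, 0.097]
tcp_rot: [[0.278, 0.961, -0.002], [0.961, -0.278, -0.0], [-0.001, -0.001, -1.0]]
wrist_force: [0.9, -0.3, -2.3]
opening: 0.0148
grip_force: 69.4
```

servo_tool(
  plan=[
    [[0, 0, -0.004, 0, 0, 0, 0.005], [0, 0, -0.003, 0, 0, 0, 0.005], [0, 0, 0, 0, 0, 0, 0.005]],
  ],
)

```text
t: 17.7
tool_pos: [0.6476, -0.1245, 0.0907]
tcp_rot: [[0.278, 0.961, -0.001], [0.961, -0.278, -0.0], [-0.0, -0.0, -1.0]]
wrist_force: [-0.1, 1.2, -2.9]
opening: 0.015
grip_force: 69.4
```

servo_tool(
  plan=[
    [[0, 0, -0.0015, 0, 0, 0, 0.005], [0, 0, -0.0015, 0, 0, 0, 0.005], [0, 0, 0, 0, 0, 0, 0.005]],
  ],
)

```text
t: 18.08
tool_pos: [0.648, -0.1246, 0.089]
tcp_rot: [[0.278, 0.961, 0.001], [0.961, -0.278, 0.0], [0.0, 0.001, -1.0]]
wrist_force: [-3.2, 1.6, 6.8]
opening: 0.015
grip_force: 70.7
```

servo_tool(
  plan=[
    [[0, 0, 0.001, 0, 0, 0, 0.045], [0, 0, 0, 0, 0, 0, 0.045], [0, 0, 0, 0, 0, 0, 0.045], [0, 0, 0.05, 0, 0, 0, 0.045], [0, 0, 0.06, 0, 0, 0, 0.045], [-0.02, -0.026, 0.05, 0, 0, 7.5, 0.045], [-0.02, -0.026, 0, 0, 0, 7.6, 0.045], [-0.02, -0.026, 0, 0, 0, 0, 0.045], [-0.02, -0.026, 0, 0, 0, 0, 0.045], [0, 0, 0, 0, 0, 0, 0.045]],
  ],
)

```text
t: 19.32
tool_pos: [0.5657, -0.2316, 0.2495]
tcp_rot: [[0.023, 1.0, -0.0], [1.0, -0.023, -0.001], [-0.001, 0.0, -1.0]]
wrist_force: [0.0, -0.2, 0.2]
opening: 0.045
grip_force: 0.0
```

```bash
python3 - <<'E'
from aim import *
s=shot('wE'); o={}
run('wrist','wE',['lid_square','lid_long'],o)
for r in o['wE','lid_square'][:2]:
    m=r['region'].astype(float)
    print(fit([(lid(128,128),m,GI,'wrist',s)],[.467,-.278,.085,-1],lidpose,[.005,.005,.005,3]), (m.astype(bool)&GI).sum())
aim(*lidtool([.4668,-.278,.0852],-.94,35,.106))
o={}; save('side','side3'); run('side','side',['lid_long'],o)
for r in o['side','lid_long']:
    m=r['region'].astype(float)
    p,f=fit([(lid(98,178)+HAND,m,NO,'side',None)],[.65,-.125,-16,.043],lambda p:(rot(p[2]),p[[0,1,3]]),[.01,.01,4,.01]); print(p,f)
E
```

```text
wE lid_square [62, 168, 159, 160] 0.95 20022
wE lid_square [270, 208, 102, 183] 0.52 9803
wE lid_long [295, 0, 178, 177] 0.69 20832
(array([ 0.4658, -0.2784,  0.0848, -1.4002]), np.float64(0.00966252944214796)) 3360
(array([ 0.467, -0.278,  0.085, -1.   ]), np.float64(1.0)) 1045
19.475 pos [ 0.5684 -0.2277  0.2488] j [-10.8625  27.7108  41.3897  94.9346 -19.8633  64.9336  34.817 ] F [1.1583 0.8702 0.1308]
d [-0.0408 -0.0513 -0.0768] rot [ 0.5708 35.0034  0.0487]
side lid_long [332, 212, 35, 42] 0.98 1318
side lid_long [241, 158, 38, 49] 0.69 1173
[  0.6506  -0.1195 -15.8403   0.0368] 0.03357857890031024
[  0.65   -0.125 -16.      0.043] 1.0
```

servo_tool(
  plan=[
    [[-0.0104, -0.013, -0.01, 0.15, 8.75, 0, 0.045], [-0.0104, -0.013, -0.01, 0.15, 8.75, 0, 0.045], [-0.0104, -0.013, -0.01, 0.15, 8.75, 0, 0.045], [-0.0104, -0.013, -0.01, 0.15, 8.75, 0, 0.045], [0, 0, -0.0365, 0, 0, 0, 0.045], [-0.02, 0.0005, -0.0285, 0, 0, 0, 0.045], [-0.02, 0.0005, -0.0285, 0, 0, 0, 0.045], [0, 0, 0, 0, 0, 0, 0.045], [0, 0, 0, 0, 0, 0, 0.045]],
  ],
)

```text
t: 20.7
tool_pos: [0.4876, -0.2794, 0.1162]
tcp_rot: [[0.016, 0.82, -0.573], [1.0, -0.014, 0.008], [-0.001, -0.573, -0.82]]
wrist_force: [0.6, -0.4, 0.2]
opening: 0.0451
grip_force: 0.0
```

```bash
python3 -c "
from aim import *
aim(*lidtool([.466,-.2783,.085],-1.2,35,.004))"
```

```text
20.7 pos [ 0.4876 -0.2794  0.1162] j [ -3.3772  51.5999  39.7962  84.5922 -12.5731  84.0832  36.6332] F [ 0.5764 -0.4063  0.2255]
d [-0.0193  0.001  -0.0279] rot [ 0.067   0.0638 -0.2655]
```

servo_tool(
  plan=[
    [[-0.0097, 0.0005, -0.014, 0, 0, -0.3, 0.045], [-0.0097, 0.0005, -0.013, 0, 0, 0, 0.045], [0, 0, 0, 0, 0, 0, 0.045], [0, 0, 0, 0, 0, 0, 0.03], [0, 0, 0, 0, 0, 0, 0.005], [0, 0, 0, 0, 0, 0, 0.005], [0, 0, 0, 0, 0, 0, 0.005], [0, 0, 0, 0, 0, 0, 0.005]],
  ],
)

```text
t: 21.7
tool_pos: [0.4675, -0.2787, 0.0887]
tcp_rot: [[0.022, 0.82, -0.573], [1.0, -0.019, 0.012], [-0.001, -0.573, -0.82]]
wrist_force: [4.9, -1.1, 4.2]
opening: 0.015
grip_force: 69.1
```

servo_tool(
  plan=[
    [[0.0057, 0, 0.0082, 0, 0, 0, 0.005], [0.0171, 0, 0.0246, 0, 0, 0, 0.005], [0.0171, 0, 0.0246, 0, 0, 0, 0.005], [0.0057, 0, 0.0482, 0, 0, 0, 0.005], [0, 0, 0.055, 0, 0, 0, 0.005], [0.0146, 0.0406, 0, -0.18, -8.75, 0, 0.005], [0.0146, 0.0406, 0, -0.18, -8.75, 0, 0.005], [0.0146, 0.0406, 0, -0.18, -8.75, 0, 0.005], [0.0146, 0.0406, 0, -0.18, -8.75, 0, 0.005], [0.0146, 0.0406, 0, 0, 0, 3, 0.005]],
  ],
)

```text
t: 22.95
tool_pos: [0.5825, -0.075, 0.2495]
tcp_rot: [[-0.027, 1.0, 0.0], [1.0, 0.027, 0.003], [0.003, 0.0, -1.0]]
wrist_force: [1.1, -0.6, -2.1]
opening: 0.0152
grip_force: 69.0
```

servo_tool(
  plan=[
    [[0.0146, 0.0406, 0, 0, 0, 3, 0.005], [0.0146, 0.0406, 0, 0, 0, 3, 0.005], [0.0146, 0.0406, 0, 0, 0, 3, 0.005], [0.0146, 0.0406, 0, 0, 0, 3, 0.005], [0.0146, 0.0406, -0.02, 0, 0, 1.5, 0.005], [0, 0, -0.04, 0, 0, 0, 0.005], [0, 0, 0, 0, 0, 0, 0.005], [0, 0, 0, 0, 0, 0, 0.005]],
  ],
)

```text
t: 23.95
tool_pos: [0.6587, 0.1261, 0.1903]
tcp_rot: [[-0.26, 0.966, 0.0], [0.966, 0.26, 0.0], [0.0, 0.0, -1.0]]
wrist_force: [-0.5, -0.8, -1.7]
opening: 0.0148
grip_force: 69.0
```

```bash
python3 -c "
from aim import *
aim(*lidtool([.6591,.1265,.118],15.3,0,.0038))"
```

```text
23.95 pos [0.6587 0.1261 0.1903] j [-36.6217  35.2531  34.3454  89.653  -21.6798  61.8496  18.2412] F [-0.4872 -0.7783 -1.72  ]
d [ 0.0004  0.0004 -0.0685] rot [-0.0067  0.0124  0.2169]
```

Descend to just above the rim and check side-camera alignment with the last picture.

servo_tool(
  plan=[
    [[0.0004, 0.0004, -0.035, 0, 0, 0.2, 0.005], [0, 0, -0.033, 0, 0, 0, 0.005], [0, 0, 0, 0, 0, 0, 0.005], [0, 0, 0, 0, 0, 0, 0.005]],
  ],
)

```text
t: 24.45
tool_pos: [0.6601, 0.1273, 0.1235]
tcp_rot: [[-0.264, 0.964, 0.003], [0.964, 0.264, 0.001], [0.0, 0.003, -1.0]]
wrist_force: [-0.2, -0.1, -1.8]
opening: 0.0146
grip_force: 69.0
```

```bash
python3 - <<'E'
from aim import *
aim(*lidtool([.6591,.1265,.118],15.3,0,.0038))
save('side','side4'); O=[285,150]
im=cv2.resize(cv2.imread('pics/side4.png')[150:225,285:365],None,fx=8,fy=8,interpolation=cv2.INTER_CUBIC)
def d(B,R,t,c):
    uv=(proj('side',B@R.T+t)-O+.5)*8
    for i in range(8):
        for j in range(i):
            if bin(i^j).count('1')==1: cv2.line(im,tuple(map(int,uv[i])),tuple(map(int,uv[j])),c,1)
tp=np.array(robot.sense()['tool_pos'])
R=rot(15.3); d(PS[0],R,np.array([.6591,.1265,0]),(0,255,0)); d(lid(128,128)[0],R,tp-[0,0,.0468],(0,0,255))
cv2.imwrite('pics/s4o.png',im)
E
```

```text
24.45 pos [0.6601 0.1273 0.1235] j [-35.3191  39.1285  32.08    93.0285 -24.2819  54.7573  20.4781] F [-0.2035 -0.0686 -1.8366]
d [-0.001  -0.0008 -0.0017] rot [-0.0684  0.154  -0.0327]
```

View pics/s4o.png

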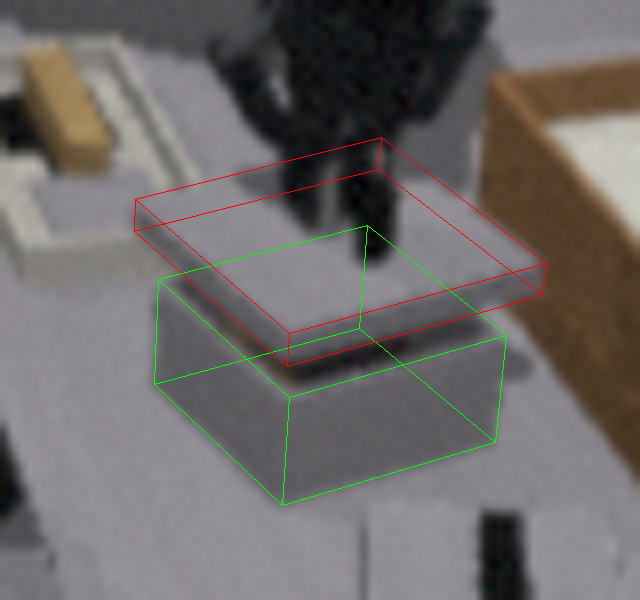

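Both models match the picture; I lower the lid.

servo_tool(
  plan=[
    [[-0.0008, -0.0006, -0.009, 0, 0, 0, 0.005], [0, 0, -0.009, 0, 0, 0, 0.005], [0, 0, -0.008, 0, 0, 0, 0.005], [0, 0, -0.004, 0, 0, 0, 0.005], [0, 0, 0, 0, 0, 0, 0.005]],
  ],
)

```text
t: 25.12
tool_pos: [0.6578, 0.1272, 0.0905]
tcp_rot: [[-0.265, 0.964, -0.001], [0.964, 0.265, 0.001], [0.001, -0.001, -1.0]]
wrist_force: [-0.2, -0.4, -2.0]
opening: 0.0143
grip_force: 69.1
```

servo_tool(
  plan=[
    [[0, 0, -0.0015, 0, 0, 0, 0.005], [0, 0, -0.0015, 0, 0, 0, 0.005], [0, 0, 0, 0, 0, 0, 0.005]],
  ],
)

```text
t: 25.5
tool_pos: [0.658, 0.1273, 0.088]
tcp_rot: [[-0.265, 0.964, -0.0], [0.964, 0.265, 0.001], [0.001, -0.0, -1.0]]
wrist_force: [-0.3, -0.6, -3.7]
opening: 0.0152
grip_force: 69.1
```

servo_tool(
  plan=[
    [[0, 0, -0.0015, 0, 0, 0, 0.005], [0, 0, -0.001, 0, 0, 0, 0.005], [0, 0, 0, 0, 0, 0, 0.005]],
  ],
)

```text
t: 25.88
tool_pos: [0.6581, 0.1273, 0.0874]
tcp_rot: [[-0.265, 0.964, 0.0], [0.964, 0.265, 0.002], [0.002, 0.001, -1.0]]
wrist_force: [-7.6, 0.6, 15.4]
opening: 0.0152
grip_force: 71.4
```

servo_tool(
  plan=[
    [[0, 0, 0.001, 0, 0, 0, 0.045], [0, 0, 0, 0, 0, 0, 0.045], [0, 0, 0, 0, 0, 0, 0.045], [0, 0, 0.05, 0, 0, 0, 0.045], [0, 0, 0.06, 0, 0, 0, 0.045], [-0.05, 0, 0.035, 0, 0, 0, 0.045], [-0.05, -0.03, 0.02, 0, 0, 0, 0.045], [-0.05, -0.05, 0.02, 0, 0, 0, 0.045], [-0.02, -0.05, 0.02, 0, 0, 0, 0.045], [0, 0, 0, 0, 0, 0, 0.045]],
  ],
)

```text
t: 27.12
tool_pos: [0.4947, 0.0005, 0.2904]
tcp_rot: [[-0.259, 0.966, 0.003], [0.966, 0.259, 0.002], [0.001, 0.003, -1.0]]
wrist_force: [0.1, 1.1, -0.1]
opening: 0.0447
grip_force: 0.0
```

```bash
python3 - <<'E'
from aim import *
T={'lid_long':(lid(98,178)+HAND,[.6486,-.1245,-16,.043]),'lid_square':(lid(128,128)+HAND,[.6591,.1265,15.3,.043]),'turner':(TU,[.606,.369,-90,.005])}
for c,k in(('wrist','wF'),('side','side5'),('top','top5')):
    if c=='wrist': s=shot(k)
    else: s=None; save(c,k)
    o={}; run(c,k,T,o)
    for q,(P,p0) in T.items():
        b=None
        for r in o[k,q][:3]:
            m=r['region'].astype(float)
            p,f=fit([(P,m,GI if c=='wrist' else NO,c,s)],p0,lambda p:(rot(p[2]),p[[0,1,3]]),[.006,.006,3,.006])
            if b is None or f<b[1]: b=(p,f)
        print(c,q,b)
E
```

```text
wF lid_long [310, 232, 166, 149] 0.64 7273
wF lid_square [410, 17, 150, 148] 0.65 20801
wF turner [6, 331, 61, 60] 0.85 745
wrist lid_long (array([  0.6493,  -0.1252, -15.9468,   0.0417]), np.float64(0.020504365406092795))
wrist lid_square (array([ 0.659 ,  0.1284, 15.5639,  0.0402]), np.float64(0.006879050973735756))
wrist turner (array([  0.606,   0.369, -90.   ,   0.005]), np.float64(1.0))
side5 lid_long [332, 215, 34, 37] 0.91 1264
side5 lid_square [299, 174, 52, 32] 0.58 891
side5 turner [204, 297, 33, 40] 0.94 534
side5 turner [288, 155, 18, 23] 0.62 239
side lid_long (array([  0.6558,  -0.1051, -15.8571,   0.0257]), np.float64(0.03841123217408893))
side lid_square (array([ 0.6584,  0.1281, 14.7028,  0.0391]), np.float64(0.04349156692056566))
side turner (array([  0.6048,   0.3739, -91.7022,   0.0064]), np.float64(0.17426251356810163))
top5 lid_long [300, 123, 52, 46] 0.67 1595
top5 lid_square [210, 117, 40, 49] 0.76 1030
top5 turner [130, 152, 58, 20] 0.96 709
top5 turner [370, 265, 36, 25] 0.94 396
top lid_long (array([  0.6522,  -0.1228, -16.6731,   0.0423]), np.float64(0.20272569032360144))
top lid_square (array([ 0.7556,  0.1912, 17.2754, -0.2845]), np.float64(0.3560392764130357))
top turner (array([  0.6101,   0.3741, -89.2828,   0.0073]), np.float64(0.10888206277578238))
```

```bash
python3 -c "
from station import robot
print(robot.finish_job())"
```

```text
the job is handed in; nothing more can be done
None
```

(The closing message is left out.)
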